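# Kickstand down, hold the manifold panel plumb

### The job

The black pipe-grid manifold panel has been left leaning on the slotted-angle reactor stand with its kickstand folded up. Flip the kickstand all the way down, past its spring's dead point so that it stays down by itself; then grip the panel by its top tube and swing it upright on the spot, plumb and clear of the reactor stand, its bottom tube still standing on the bench, so that the sample lines can be plugged in. It cannot stand plumb by itself, so finish while still gripping it and holding it steady, and leave the other things on the bench alone.

Things in the scene. Friction and masses are not known exactly. Their poses are not given: they have to be found in the camera images.
- panel: loose manifold panel, 0.85 kg, 330 mm wide: bottom tube, 2 uprights, top tube, black pipe grid between (20 mm thick, 43 to 225 mm up). Origin: middle of the bottom tube's axis, 15 mm above the bench, on which its rubber sleeves (30 mm across) stand and roll freely. x: out of its back, to the reactor stand; y along the tubes; z up the panel, leaning back about 0.28 rad (towards +x) at the start
- panel_top (a point): middle of the panel's top tube, on its axis, the place to grip: 275 mm up the panel from the bottom tube's axis, axes as the panel's. Round black rubber sleeve 28 mm across, 170 mm long (85 mm either side of here); free below the tube for 35 mm but for a flat bar 26 mm wide at y = -90 mm
- stand (a joint): kickstand hinge on the panel's front, rad: 0 folded up (leg along the panel's +y), 1.57 fully down at its stop. A spring with dead point at 0.6 to 0.7 drives the leg back up below it and snaps it down above it; 2 to 3 N at the leg's end passes it. Axis through stand_pivot along (-0.913, 0, 0.408) in the panel's axes, right-handed: the leg swings down and out from the panel
- stand_pivot (a point): the kickstand's pivot, on the panel's front: x = -32 mm, y = -90 mm, z = 127 mm from the origin of panel in its axes
- stand_tip (a point): end of the kickstand's leg, in the centre of its orange foot (18 mm across, 40 mm long, ending 9 mm beyond here). The leg is a round rod 11 mm across, 130 mm from pivot to here; y along the leg outwards, z up while folded. With the leg down and the panel plumb the foot is 85 mm in front of the panel, 14 mm clear of the bench: let go, the panel may tip 0.16 rad forward onto it
- reactor_stand: fixed bench stand of blue-grey slotted steel angle, 420 wide, 150 deep, 200 mm high. Origin: on the bench under the middle of its front rail; x away from the panel, y along the rail. The panel leans on the rail's top front edge (x = 0, z = 200 mm). At the back of its deck, 75 mm or more to either side of the middle, stand a stirrer and a parts bin up to 84 mm high
- multimeter: red handheld multimeter lying on the bench, 170 x 80 x 43 mm; origin under its centre; leave alone
- tub: white lidded plastic tub, 100 mm across, 112 mm high; origin under its centre; leave alone
- bottle: amber bottle with a blue cap, 68 mm across, 150 mm high; origin under its centre; leave alone
- beaker: open glass beaker, 72 mm across, 95 mm high; origin under its centre; leave alone
- valve: small white and blue plastic ball valve on the bench, 55 x 45 x 45 mm; origin under its centre; leave alone
- cross_fitting: black push-fit cross, 70 x 70 x 22 mm, on the bench; origin under its centre; leave alone
- screwdriver: yellow-handled screwdriver lying on the bench, 190 mm long; leave alone

How it is judged:
On the way, in this order (a step that is already met when the one before it is completed fails the run):
1. the kickstand is fully down against its stop (joint above 1.45) (value of joint stand above 1.45 rad), for 0.2 s.
2. the panel is gripped by its top tube and plumb (angle between panel's own z axis and vertical below 0.085 rad and contact force between the fingers and panel above 2 N), for 0.3 s.
At the end, for the whole second after the job is handed in: Kickstand down (joint above 1.45), panel within 0.085 rad of plumb and still, gripped by the fingers (over 2 N) at its top tube within about 30 mm of the tube's axis, not touching the reactor stand, bottom tube on the bench (axis under 21 mm up) within 70 mm of where it was (all of step 2 and value of joint stand above 1.45 rad and x of the grasp point in the frame of panel_top between -0.03 and 0.03 m and z of the grasp point in the frame of panel_top between -0.03 and 0.035 m and contact force between panel and reactor_stand below 0.2 N and height (world z) of panel below 0.021 m and distance of panel from where it was at the start of the episode below 0.07 m and linear speed of panel below 0.03 m/s); the arm keeps its last pose, push and grip.
It fails at once if the panel falls over (leans more than 0.5 rad) (angle between panel's own z axis and vertical above 0.5 rad).
It fails at once if one of the other things on the bench is moved by more than 30 mm (distance of any of multimeter, tub, bottle, beaker, valve, cross_fitting, screwdriver from where it was at the start of the episode above 0.03 m).
It also fails if it takes over 54 s, if anything falls off the work surface, if the arm or the gripper's body presses on something with over 40 N, if the wrist force passes 120 N, or if a joint passes its speed limit or range.

### The arm

A 6-joint arm with a two-finger parallel gripper is mounted at the origin on the work surface. World frame = base frame: x ahead of the robot, y to its left, z up, the work surface at z = 0. Lengths are in m, angles in rad, forces in N, time in s.
With the tool pointing down it reaches from about 0.3 to 0.775 m from the base axis. Payload 14.6 kg.
Tool frame: the origin (TCP) lies at the very end of the fingers, on their centre line; the grasp point (between the pads) lies 19 mm behind it; z points along the fingers, x is the direction in which the jaws open and shut, and the axes are right-handed (so a half turn about z gives the same grasp; the last joint's range is limited). The gripper opens to 85 mm and grips with 20 to 120 N. Pads are 22 mm wide; open, the fingers measure 114 mm over their backs; the gripper's body (76 mm by 85 mm) begins 54 mm behind the grasp point. The pads swing forward as they close: fully open they stand 13 mm farther back than shut.
Start: joints at [-1.319, 0.3, 1.521, -0, 1.321, -0.067], TCP at [0.172, -0.522, 0.231] pointing down, gripper open.
Joint ranges: [-3.03, 3.03], [-0.79, 2.21], [0.23, 2.52], [-1.04, 4.18], [0, 3.07], [-2.55, 2.55]. Speed limits (rad/s): [2.22, 2.22, 2.57, 3.14, 3.14, 3.14].

### API

Orientations are given as a 3x3 rotation matrix whose columns are the frame's x, y, z axes.
In Python, from plant import * gives the robot as it stands. Calls block until the motion is done:
- move_pose(position, orientation): joint-space move of the TCP to a pose.
- line_to(position, attitude=None, v=0.15, stop_force=None): straight line of the TCP; attitude=None keeps the orientation; v is the mean speed in m/s. With stop_force (N) it stops when the force on the tool has changed by that much, and returns True; else False.
- goto_joints(angles): joint-space move.
- grip(opening): finger opening in m; the grip force is fixed at half the most; returns when the fingers have stopped.
- dwell(seconds).
- solve_ik(position, orientation): joint angles nearest the present ones, or None.
- read_camera(name): name is "scene" or "top"; returns (picture, depth): 400x640x3 uint8, red, green, blue; 400x640 float32, m along the optical axis (not along the pixel's ray), 0 where there is no reading.
- camera_model(name): a dict with "mtx" (3x3 intrinsics, pixels), "rvec" (rotation vector, rad) and "tvec" (3), from world to camera coordinates, as OpenCV has them. Camera axes: x right, y down, z forward; pixel columns grow to the right and rows downward; lengths in m; the calibration is good to about 2 mm. A picture is of the moment at which its call begins. camera_model takes no time and is no camera call.
A pose or a line that the arm cannot do raises Unreachable and nothing moves.
- finish_job(): hands the job in, once; it reports no verdict.
Readings, each from a call of its own:
- get_clock(): time.
- get_joint_positions(): joint angles.
- get_qd(): joint speeds.
- get_joint_efforts(): joint torques, N m.
- get_tcp_pos(): TCP position.
- get_tcp_rot(): TCP orientation.
- get_ft_force(): force on the tool from outside, world axes, zero at the start.
- get_moment(): the same for the moment, N m.
- get_grip_width(): finger opening in m.
Only numpy, scipy, OpenCV 4.12 (cv2) and the standard library are available. Lean on these libraries where they do the work, as an engineer would, in place of code of your own. Each camera call takes 0.05 s, during which the arm holds its last target. There are 200 camera calls.

## Working session

There is one attempt and no reset: what is moved stays moved. The work goes in short steps, each a Python script; the robot and the scene stay as the last script left them, time stands still between calls to the robot, and variables do not carry over. Pictures are saved under pics/ and viewed, about 8 in all and at most 12, crops included, and the job is handed in when it is done.

```bash
mkdir -p pics; ls; cat > h.py <<'E'
from plant import *
import numpy as np, cv2
def cam(n):
    m=camera_model(n); R=cv2.Rodrigues(np.array(m["rvec"],float))[0]; return np.array(m["mtx"],float),R,np.array(m["tvec"],float).ravel()
def unproj(n,u,v,d):
    K,R,t=cam(n); p=np.linalg.inv(K)@np.array([u,v,1.])*d; return R.T@(p-t)
def proj(n,P):
    K,R,t=cam(n); p=K@(R@np.array(P)+t); return p[:2]/p[2]
def snap(n,f):
    p,d=read_camera(n); cv2.imwrite('pics/'+f+'.png',p[:,:,::-1]); np.save('pics/'+f+'.npy',d); return p,d
E
python3 - <<'E'
from h import *
for n in("scene","top"):
    snap(n,n+'0'); K,R,t=cam(n); print(n,K[0,0],-R.T@t,R[2])
print(get_clock())
E
```

```text
pics
scene 365.06327570346156 [ 1.14912335 -0.24640476  0.86731493] [-0.66753601  0.24981946 -0.70141707]
top 479.7132698674699 [ 0.40979454 -0.0057979   1.49487753] [ 0.0638022   0.00522803 -0.99794887]
0.1
```

View pics/scene0.png

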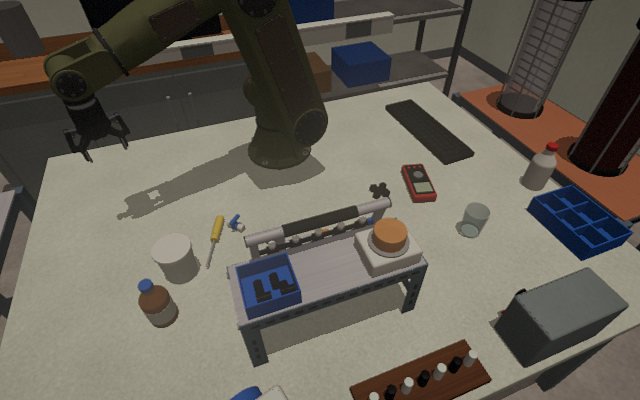

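View pics/top0.png

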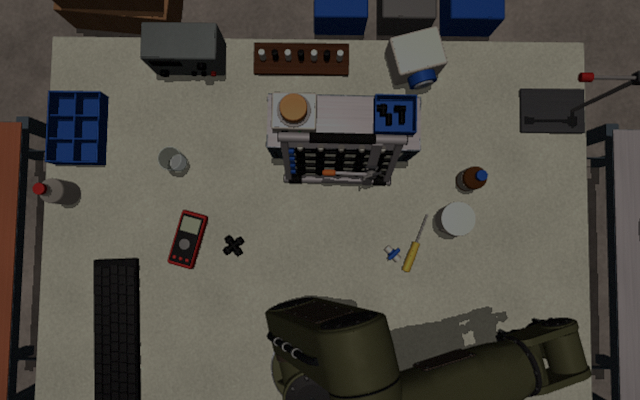

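```bash
python3 - <<'E'
from h import *
p=cv2.imread('pics/top0.png')[80:200,250:430]; 
p=np.clip(p.astype(float)*1.5,0,255).astype(np.uint8)
cv2.imwrite('pics/c1.png',cv2.resize(p,None,fx=4.4,fy=4.4,interpolation=cv2.INTER_CUBIC))
p=cv2.imread('pics/scene0.png')[180:290,220:420]
cv2.imwrite('pics/c2.png',cv2.resize(p,None,fx=4,fy=4,interpolation=cv2.INTER_CUBIC))
E
```

```text
(no output)
```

View pics/c1.png

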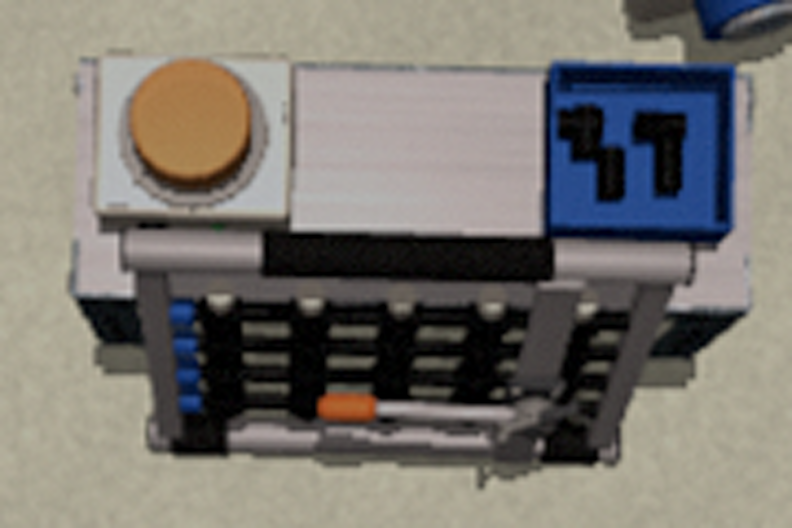

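View pics/c2.png

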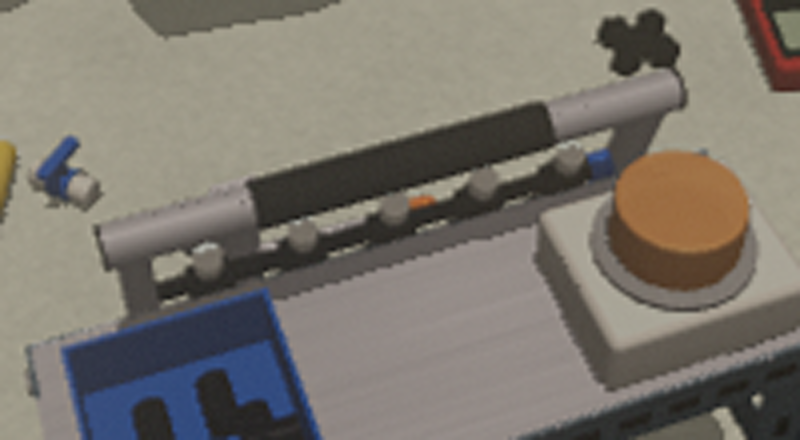

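```bash
cat >> h.py <<'E'
def tri(uv1,uv2,a="top",b="scene"):
    A=[]
    for n,(u,v) in((a,uv1),(b,uv2)):
        K,R,t=cam(n); P=K@np.c_[R,t]; A+= [u*P[2]-P[0], v*P[2]-P[1]]
    A=np.array(A); return np.linalg.lstsq(A[:,:3],-A[:,3],rcond=None)[0]
c1=lambda x,y:(250+x/4.4,80+y/4.4)
c2=lambda x,y:(220+x/4,180+y/4)
E
python3 - <<'E'
from h import *
d=np.load('pics/top0.npy')
print("R",tri(c1(553,258),c2(250,203)),"L",tri(c1(263,255),c2(550,130)))
print("tube ends R",tri(c1(692,264),c2(103,245)),"L",tri(c1(122,250),c2(683,88)))
print("foot",tri(c1(347,407),c2(422,202)))
for q in [(553,258),(263,255),(408,257),(347,407),(440,412),(200,437),(572,447),(420,150),(350,437)]:
    u,v=c1(*q); dd=d[int(round(v)),int(round(u))]; print(q,dd,unproj("top",u,v,dd).round(4))
E
```

```text
R [ 0.64913396 -0.15431586  0.28120736] L [0.65100481 0.01557892 0.27348128]
tube ends R [ 0.64707892 -0.23419606  0.27970003] L [0.65221135 0.09773907 0.27786524]
foot [ 0.57754662 -0.03603827  0.15342371]
(553, 258) 1.2121118 [ 0.6462 -0.1536  0.2946]
(263, 255) 1.2213899 [0.6475 0.0131 0.2863]
(408, 257) 1.2163763 [ 0.6465 -0.0705  0.2908]
(347, 407) 1.347797 [ 0.576  -0.0399  0.1548]
(440, 412) 1.3524584 [ 0.5742 -0.0996  0.1497]
(200, 437) 1.4705927 [0.5689 0.0592 0.0318]
(572, 447) 1.4771134 [ 0.5661 -0.2009  0.0237]
(420, 150) 1.3105919 [ 0.7313 -0.0821  0.2017]
(350, 437) 1.4712384 [ 0.5704 -0.0453  0.0307]
```

```bash
cat >> h.py <<'E'
Y=-0.013; O=np.array([.570,-.0705,.015])
def RY(a): return np.array([[np.cos(a),0,np.sin(a)],[0,1,0],[-np.sin(a),0,np.cos(a)]])
RZ=cv2.Rodrigues(np.array([0,0,Y]))[0]
def panel(lean): return RZ@RY(lean)
AX=np.array([-.913,0,.408])
def legpt(q,r=.119,lean=.285):
    e=cv2.Rodrigues(AX/np.linalg.norm(AX)*q)[0]@np.array([0,1,0])
    return O+panel(lean)@(np.array([-.032,-.09,.127])+r*e)
def peg(tilt,s=1):  # tool z tilt rad below horizontal, jaws along y
    z=np.array([np.cos(tilt),0,-np.sin(tilt)]); x=np.array([0,s,0.]); return np.c_[x,np.cross(z,x),z]
def down(lean,s=1): # tool z along -panel z
    P=panel(lean); return np.c_[s*P[:,0],-s*P[:,1],-P[:,2]]
E
python3 - <<'E'
from h import *
f=lambda q: None if q is None else np.round(q,2)
for q in(0,.9,1.5): print(legpt(q))
for t in(.3,.45,.6):
  for s in(1,-1):
    M=peg(t,s)
    for q in (0,1.0):
        print(t,s,q,f(solve_ik(legpt(q)+np.array([.01,0,.03]),M)))
    print(f(solve_ik([.42,-.06,.25],M)))
for s in(1,-1):
  for l in (.285,0):
    print(l,s,f(solve_ik(O+panel(l)@np.array([0,0,.275-.019]),down(l,s))))
E
```

```text
[ 0.57537439 -0.04156742  0.14587407]
[ 0.51436898 -0.08580652  0.07489517]
[ 0.49699746 -0.15114008  0.05548894]
0.3 1 0 [-0.22  0.27  2.22  2.79  0.65  1.79]
0.3 1 1.0 [-0.44  0.44  2.34  2.61  0.95  1.76]
None
0.3 -1 0 [-0.22  0.27  2.22  2.79  0.65 -1.35]
0.3 -1 1.0 [-0.44  0.44  2.34  2.61  0.95 -1.38]
None
0.45 1 0 [-0.21  0.21  2.18  2.63  0.4   1.95]
0.45 1 1.0 [-0.43  0.34  2.32  2.53  0.7   1.87]
None
0.45 -1 0 [-0.21  0.21  2.18  2.63  0.4  -1.19]
0.45 -1 1.0 [-0.43  0.34  2.32  2.53  0.7  -1.27]
[-0.47 -0.4   2.48  1.61  0.42 -0.26]
0.6 1 0 [-0.2   0.17  2.11  2.14  0.2   2.45]
0.6 1 1.0 [-0.4   0.27  2.28  2.33  0.46  2.09]
None
0.6 -1 0 [-0.2   0.17  2.11  2.14  0.2  -0.69]
0.6 -1 1.0 [-0.4   0.27  2.28  2.33  0.46 -1.05]
[-0.43 -0.4   2.4   1.04  0.41  0.32]
0.285 1 [-0.15  0.68  0.92 -0.04  1.82 -0.14]
0 1 [-0.19  0.33  1.39 -0.    1.42 -0.17]
0.285 -1 None
0 -1 None
```

```bash
python3 - <<'E'
from h import *
f=lambda q: None if q is None else np.round(q,2)
M=peg(.3,-1); 
via=legpt(0)+np.array([-.075,0,.055]); q=solve_ik(via,M); print(via,f(q))
if q is not None:
    grip(0)
    goto_joints([-.6,-.2,1.9,0,1.3,-.067])
    q1=np.array(q); q1[1]-=.45; goto_joints(q1)
    print(get_tcp_pos()); 
    move_pose(via,M)
    snap("scene","s1"); p,_=snap("top","t1")
    a=cv2.imread('pics/s1.png')[:300,160:480]; b=cv2.imread('pics/t1.png')[80:330,220:440]
    cv2.imwrite('pics/c3.png',np.hstack([cv2.resize(a,(400,375)),cv2.resize(b,(330,375))]))
print(get_clock(),get_tcp_pos(),get_ft_force())
E
```

```text
[ 0.50037439 -0.04156742  0.20087407] [-0.29  0.04  2.42  2.66  0.63 -1.26]
[ 0.46210081 -0.0301669   0.41674982]
5.5083 [ 0.50063193 -0.04162633  0.20234445] [-0.77565957  0.81085267 -0.6622909 ]
```

View pics/c3.png

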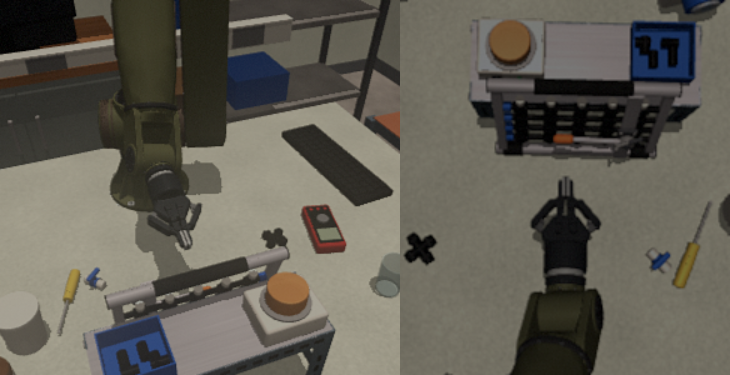

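The closed fingers are level with the orange foot (right view, fingers at about (566,190), foot at (563,139)), in front of the panel. Next I swing the kickstand leg.

```bash
python3 - <<'E'
from h import *
M=peg(.3,-1); Z=M[:,2]
def tgt(q,h,e=.010):
    c=legpt(q); r=c-legpt(q,0); n=np.cross(r,Z); n/=np.linalg.norm(n); n*=np.sign(n[2]); return c+e*Z+h*n
line_to(tgt(0,.045),v=.1)
print("hit",line_to(tgt(0,.012),v=.03,stop_force=1.5), get_tcp_pos()-legpt(0), get_ft_force())
for q in np.arange(.1,1.31,.15):
    line_to(tgt(q,.020),v=.08); print(round(q,2),get_ft_force().round(1) if hasattr(get_ft_force(),'round') else get_ft_force())
snap("scene","s2"); snap("top","t2")
a=cv2.imread('pics/s2.png')[100:300,200:440]; b=cv2.imread('pics/t2.png')[80:280,240:420]
cv2.imwrite('pics/c4.png',np.hstack([cv2.resize(a,(420,350)),cv2.resize(b,(360,400))[:350]]))
print(get_clock(),get_tcp_pos())
E
```

```text
hit True [ 1.52461161e-02 -4.85599776e-05  1.55958340e-02] [ 0.17717401 -0.01306811  2.86124153]
0.1 [-0.3 -0.   3.5]
0.25 [-0.3  2.   2.7]
0.4 [0.1 0.9 1.6]
0.55 [ 0.9  0.2 -0.2]
0.7 [0.6 0.3 1.2]
0.85 [-0.1  0.3 -0.9]
1.0 [-0.6  0.2 -0.6]
1.15 [-0.5 -0.5 -0.2]
1.3 [-0.9  0.2  0.2]
10.85 [ 0.51134837 -0.10838281  0.06149347]
```

View pics/c4.png

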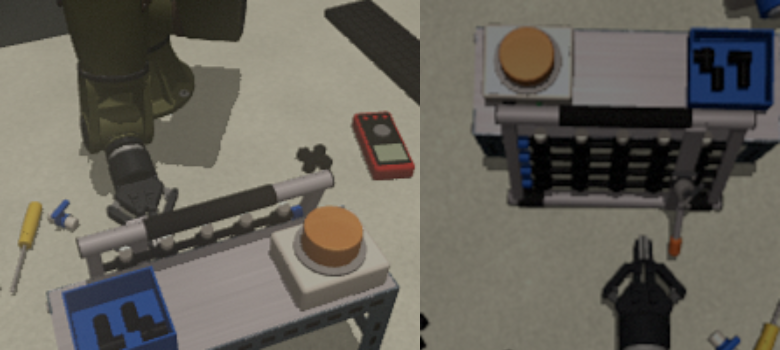

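The leg is down, with the orange foot at crop (675,247) out in front of the panel. I'll check its angle numerically, back off, and move above the top tube.

```bash
python3 - <<'E'
from h import *
line_to(np.array(get_tcp_pos())+[-.09,.03,.05],v=.12)
line_to(np.array(get_tcp_pos())+[-.03,0,.12],v=.2)
p,d=snap("top","t3")
i=p.astype(int); m=(i[...,0]>120)&(i[...,0]>i[...,1]*1.8)&(i[...,2]<90)
m[:140]=0;m[230:]=0;m[:,:250]=0;m[:,420:]=0
v,u=np.nonzero(m); print(len(u),u.mean(),v.mean(),unproj("top",u.mean(),v.mean(),np.median(d[m])))
for q in(1.2,1.4,1.57): print(q,proj("top",legpt(q)))
# sleeve rubber of top tube near old place: depth at points
for c in [(408,257),(300,257),(500,257)]:
    a,b=c1(*c); print(unproj("top",a,b,d[int(round(b)),int(round(a))]))
up=O+panel(.285)@np.array([0,0,.275+.075]); R=down(.285)
grip(.085)
q=solve_ik(up,R); print(get_joint_positions(),q,get_clock())
E
```

```text
Traceback (most recent call last):
plant.Unreachable: the arm cannot follow that straight line within its joint ranges
```

```bash
python3 - <<'E'
from h import *
j=np.array(get_joint_positions()); print(j.round(2))
j2=j.copy(); j2[1]-=.5; goto_joints(j2); print(get_tcp_pos())
p,d=snap("top","t3")
i=p.astype(int); m=(i[...,0]>120)&(i[...,0]>i[...,1]*1.8)&(i[...,2]<90)
m[:140]=0;m[230:]=0;m[:,:250]=0;m[:,420:]=0
v,u=np.nonzero(m); print(len(u)); 
if len(u): print(u.mean(),v.mean(),unproj("top",u.mean(),v.mean(),np.median(d[m])))
for q in(1.2,1.4,1.57): print(q,proj("top",legpt(q)))
for c in [(408,257),(300,257),(500,257)]:
    a,b=c1(*c); print(unproj("top",a,b,d[int(round(b)),int(round(a))]))
up=O+panel(.285)@np.array([0,0,.275+.075]); R=down(.285)
grip(.085)
goto_joints([-.3,-.3,1.7,0,1.6,-.1]); print(get_tcp_pos())
q=solve_ik(up,R); print(q,get_clock())
E
```

```text
[-0.5   0.57  2.33  2.59  1.06 -1.44]
[ 0.52469514 -0.11548482  0.32044648]
0
1.2 [353.35229148 201.07457554]
1.4 [360.8241449  202.74590737]
1.57 [367.47705323 203.32079619]
[ 0.64547947 -0.07025563  0.29609127]
[ 0.64589965 -0.00831076  0.28993179]
[ 0.64729355 -0.12357977  0.2902881 ]
[ 0.35202609 -0.07044079  0.41943456]
[-0.14768787  0.76719068  0.58024546 -0.04316476  2.07631619 -0.1502294 ] 14.8917
```

```bash
python3 - <<'E'
from h import *
R=down(.285)
P=lambda s: O+panel(.285)@np.array([0,0,.275+s])
for s in(.12,.06):
    try: move_pose(P(s),R); print(s,"ok",get_tcp_pos())
    except Unreachable as e: print(s,e)
snap("scene","s4"); snap("top","t4")
a=cv2.imread('pics/s4.png')[60:300,180:460]; b=cv2.imread('pics/t4.png')[60:220,250:430]
cv2.imwrite('pics/c5.png',np.hstack([cv2.resize(a,(467,400)),cv2.resize(b,(330,293))[:400] if 0 else cv2.copyMakeBorder(cv2.resize(b,(330,293)),0,107,0,0,0)]))
print(get_clock(),get_ft_force())
E
```

```text
0.12 ok [ 0.6807359  -0.07208996  0.39517545]
0.06 ok [ 0.66391783 -0.07187508  0.33886914]
16.9667 [1.27192458 0.18257297 0.33672331]
```

View pics/c5.png

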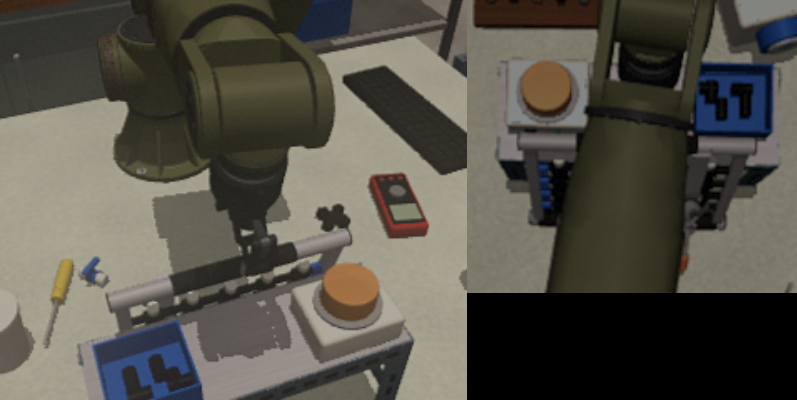

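The gripper is above the middle of the black sleeve (crop (245,262)) with its jaws either side of the tube. Next I descend and grip.

```bash
python3 - <<'E'
from h import *
R=down(.285)
P=lambda s: O+panel(.285)@np.array([0,0,.275+s])
print(line_to(P(-.024),R,v=.08,stop_force=6),get_tcp_pos(),get_ft_force())
grip(.0); print(get_grip_width(),get_ft_force(),get_moment(),get_tcp_pos(),get_clock())
E
```

```text
False [ 0.64078485 -0.07144422  0.25642185] [ 0.19031833 -0.27791727 -0.43246303]
0.02652797931680866 [0.95518091 0.22856357 2.03560608] [ 0.02867135 -0.20361298  0.06687905] [ 0.64065932 -0.07143444  0.25614979] 18.7417
```

```bash
python3 - <<'E'
from h import *
for l in np.arange(.245,-.001,-.049).round(3):
    line_to(O+panel(l)@np.array([0,0,.275-.024]),down(l),v=.04); print(l,np.round(get_ft_force(),1),np.round(get_moment(),2))
dwell(.5)
p,d=snap("scene","s5"); pt,dt=snap("top","t5")
a=cv2.imread('pics/s5.png')[60:300,180:460]; b=cv2.imread('pics/t5.png')[60:220,250:430]
cv2.imwrite('pics/c6.png',np.hstack([cv2.resize(a,(467,400)),cv2.copyMakeBorder(cv2.resize(b,(330,293)),0,107,0,0,0)]))
print(get_clock(),get_grip_width(),get_tcp_pos(),get_ft_force())
E
```

```text
0.245 [ 0.5 -0.5  0.9] [-0.12 -0.04  0.  ]
0.196 [-0.1 -0.6 -1. ] [-0.21  0.15  0.05]
0.147 [-0.1 -0.9 -2.8] [-0.09  0.33  0.1 ]
0.098 [-1.   1.2 -5.9] [ 0.06  0.16 -0.09]
0.049 [ 0.   1.  -7.2] [ 0.12 -0.01 -0.03]
0.0 [-0.9  0.1 -8.2] [ 0.18  0.09 -0.06]
22.0333 0.02697361564130146 [ 0.57004727 -0.07050334  0.2659694 ] [-0.27839341  0.08966074 -7.45818934]
```

View pics/c6.png

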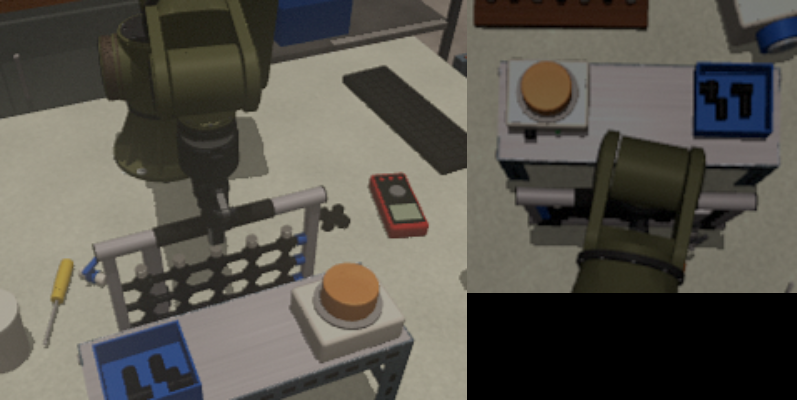

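```bash
python3 - <<'E'
from h import *
print(line_to(np.array(get_tcp_pos())-[0,0,.006],v=.01,stop_force=2.5),get_tcp_pos(),get_ft_force())
dwell(.4); print(get_ft_force())
def cloud(n,f):
    p,d=snap(n,f); v,u=np.nonzero(d>0); K,R,t=cam(n)
    X=(np.linalg.inv(K)@np.vstack([u,v,np.ones(len(u))])*d[v,u]).T
    return (X-t)@R
C=cloud("scene","s6")
for z0 in np.arange(.06,.3,.03):
    m=(C[:,0]>.53)&(C[:,0]<.62)&(C[:,1]>-.24)&(C[:,1]<.1)&(abs(C[:,2]-z0)<.015)&(abs(C[:,1]+.07)>.05)
    if m.sum(): print(z0.round(2),m.sum(),np.percentile(C[m,0],[50,90]).round(4))
m=(C[:,0]>.53)&(C[:,0]<.62)&(C[:,1]>-.21)&(C[:,1]<.07)&(C[:,2]>.07)&(C[:,2]<.235)&(abs(C[:,1]+.07)>.04)
Q=C[m]
for _ in range(6):
    A=np.c_[Q[:,1:],np.ones(len(Q))]; s=np.linalg.lstsq(A,Q[:,0],rcond=None)[0]; r=Q[:,0]-A@s; Q=Q[abs(r)<2*r.std()]
print("slope dx/dy,dx/dz",s,r.std(),len(Q))
T=cloud("top","t6"); m=(T[:,0]>.5)&(T[:,0]<.63)&(T[:,2]>.26)&(T[:,2]<.32)&((T[:,1]>.03)&(T[:,1]<.1))
m2=(T[:,0]>.5)&(T[:,0]<.63)&(T[:,2]>.26)&(T[:,2]<.32)&((T[:,1]<-.17)&(T[:,1]>-.24))
for k in(m,m2): print(k.sum(),np.median(T[k],0),np.percentile(T[k,2],95) if k.any() else 0)
print(get_clock(),get_grip_width())
p=cv2.imread('pics/s6.png')[150:270,200:330]; 
# overlay model: uprights/top/bottom axes for plumb panel
big=cv2.resize(p,None,fx=4.5,fy=4.5,interpolation=cv2.INTER_CUBIC)
W=lambda y,z,x=0: tuple(int(k) for k in ((proj("scene",O+panel(0)@np.array([x,y,z]))-[200,150])*4.5))
for a,b in(((-.165,.275),(.165,.275)),((-.14,0),(-.14,.275)),((.14,0),(.14,.275)),((-.165,0),(.165,0))): cv2.line(big,W(*a),W(*b),(0,0,255),1)
cv2.imwrite('pics/c7.png',big)
E
```

```text
True [ 0.56994793 -0.06990778  0.26554381] [-0.40797819  6.75655788  4.80080709]
[-1.62852765  5.40232733  5.16248022]
0.12 327 [0.5731 0.5788]
0.15 291 [0.5777 0.581 ]
0.18 629 [0.5755 0.5803]
0.21 687 [0.5766 0.5802]
0.24 459 [0.5741 0.5793]
0.27 190 [0.5777 0.5807]
slope dx/dy,dx/dz [0.00987386 0.0129756  0.57455302] 0.0028119016967593563 1354
261 [0.57052776 0.0643606  0.3003214 ] 0.3048834016709851
242 [ 0.56833754 -0.20187922  0.29980053] 0.3046537609330385
22.75 0.026109818580876534
```

View pics/c7.png

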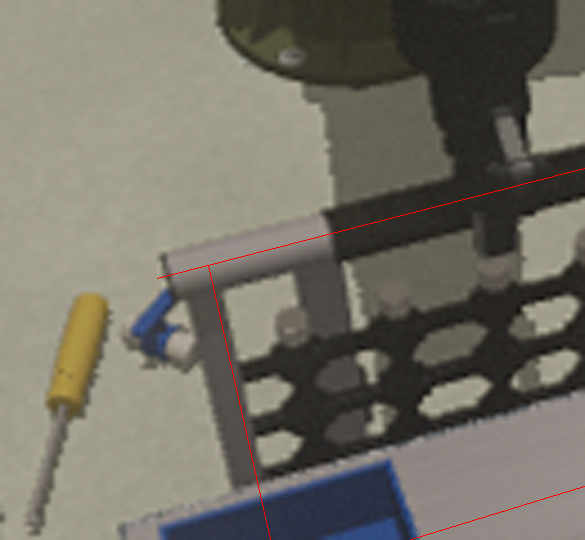

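```bash
python3 - <<'E'
from h import *
for n in("scene","top"):
    p=cv2.imread(f'pics/{n[0]}6.png').astype(int); m=(p[...,2]>100)&(p[...,2]>1.6*p[...,1])&(p[...,0]<80)
    for q in(0,1.57):
        u,v=proj(n,legpt(q,lean=0)).astype(int); print(n,q,u,v,m[v-8:v+9,u-8:u+9].sum())
dwell(.6); a=np.array(get_tcp_pos()); print(np.round(get_ft_force(),1),np.round(get_moment(),2)); dwell(.4); print(np.array(get_tcp_pos())-a,get_ft_force(),get_clock(),get_grip_width())
E
```

```text
scene 0 315 223 0
scene 1.57 271 247 0
top 0 329 186 0
top 1.57 366 206 0
[0.1 5.5 4.4] [0.85 0.05 0.01]
[-1.05845911e-05  9.21592711e-06  1.21911767e-06] [-1.40262662  7.0764379   4.95607814] 23.75 0.026748603422490268
```

```bash
python3 -c "
from h import *
finish_job(); print(get_clock())"
```

```text
the job is handed in; nothing more can be done
the job is handed in; nothing more can be done
```

The kickstand is down and the panel is standing plumb, held by its top tube. I handed the job in at about 24 s on the clock; no verdict is reported.

- **Kickstand:** I pushed the leg down with the closed fingers until the spring took it the rest of the way. Afterwards the orange foot sat at pixel (367.5, 203.5), against (367.5, 203.3) predicted for 1.57 rad. Once the panel was upright, I couldn't see the foot in either camera, so I did not re-check that it was still down.
- **Panel upright:** I gripped the top tube, with the fingers stopping at 26.7 mm on the 28 mm sleeve. I then swung the panel about its bottom tube and lowered it until the bench took the load.
- **Plumb:** A plane fitted to the grid gave 0.013 rad of lean, against the 0.085 rad limit. The plumb model also lined up with the scene picture to within a few pixels.
- **Steadiness:** The gripper moved by about 0.01 mm over 0.4 s.
- **Position:** The tube's top stood at about 0.300–0.305 m, which puts the bottom tube on the bench. It was held at x = 0.570, about its starting position and roughly 75 mm in front of the rail. I did not check contact with the reactor stand directly.
- **Force readings:** While holding, the tool showed about 5 to 7 N sideways and 5 N upward, so the panel is being pressed lightly on the bench. There was also a moment of about 0.85 N m about x. The readings were steady.
- **Other objects:** I only saw the other things on the bench in the pictures; those in view looked unmoved, but I did not measure them.

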